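# Unclip the block-handled stamp, ink it and stamp the card

### The job

Take the stamp with the flat block handle out of its sprung catches on the sloping rail, and ink it by pressing it face down on the ink pad until the pad is fully down. Then press it firmly, upright, onto the middle of the white card with its longer side along the card's longer side, and leave it standing there. Leave the knobbed stamp in its seat and do not disturb or knock over anything else.

Things in the scene. Friction and masses are not known exactly. Their poses are not given: they have to be found in the camera images.
- stamp: wooden stamp to use: flat-sided upright block handle. Origin: centre of printing face; own z from face up the handle. Foot 50 (x) x 60 (y) x 20 mm high, rubber face below; handle 40 (x) x 26 (y) mm, 20 to 100 mm above the face. 0.15-0.31 kg. Starts face down in one seat of the rack's rail: own z leans 30 degrees from vertical towards the rack's front (own -x), own x points up the slope
- knob_stamp: the other wooden stamp, same foot but with a round stem and a 42 mm ball knob (top 96 mm above its face), in the other seat; origin and axes alike. Stays where it is
- rack: white and aluminium stamp rack, fixed, 310 mm wide (own y), origin on the counter below the rail's middle, front (own -x) towards the robot. Carries a sloping channel rail with two seats, and an open wire shelf above it
- rail_mid (a point): middle of the rail's floor, 90 mm up; rail along rack y, leaning 30 degrees. Seats 65 mm either side; 6 mm lips, 1.5 mm play. At the left and right of each foot a black sprung catch hooks 4 mm over the foot's top (nose 29 mm above the floor, 37 swung). Pulling the stamp out along its own z with 9-18 N in all pushes them aside; they let go within about 18 mm and need no touch
- shelf_edge (a point): middle of the wire shelf's front rod (8 mm thick, along rack y), 290 mm up, 55 mm in front of the rack's origin; the shelf goes back 130 mm from here, 310 mm wide. It blocks a gripper coming straight down onto a seated stamp; one held in line with the stamp's own z and closing along its own y passes in front of the rod
- inkpad: grey open ink-pad case, fixed, 100 mm (own x) x 110 mm (own y), rim 30 mm above the counter, opening 88 x 98 mm; origin on the counter under its centre
- pad_centre (a point): centre of the ink pad's top surface when not pressed, 34 mm above the counter (4 mm above the case's rim), does not move with the pad. The pad is an 84 x 94 mm sprung plate
- platen (a joint): how far the sprung ink pad is pressed down, in m: 0 at rest, 0.009 fully down (solid stop). About 3 N starts it, about 11 N brings it fully down
- card: wooden board, 140 mm (own x) x 170 mm (own y), 6 mm thick, fixed on the counter, with a white paper card 90 mm (own x) x 120 mm (own y) x 2 mm fixed on its middle; origin on the counter under the centre
- card_centre (a point): centre of the card's top surface, 8 mm above the counter; axes as the board's: x along the card's short side, y along its long side
- tape_roll: roll of tan tape lying flat on the counter, 90 mm across, 24 mm high; origin under its centre. Leave alone
- glue: white glue bottle with an orange cap, 48 mm across, 120 mm high, standing; origin under its centre. Leave alone
- stapler: black desk stapler lying flat, 145 x 34 x 40 mm high; origin under its centre. Leave alone
- marker_cup: white cup holding felt markers, 80 mm across, 150 mm high in all; origin under its centre. Leave alone
- brush: flat brush lying on the counter; origin under it, handle towards its own -x. Leave alone
- clip_box: cardboard box 70 x 100 x 30 mm high; origin under its centre. Leave alone
- ribbon: plain reel of ribbon standing on its flat end, 66 mm across, 50 mm high; origin under its centre. Leave alone
There are look-alikes about, which are no part of the job. Leave any pink or yellow look-alike of the stamp alone.

How it is judged (in metres and radians):
On the way, in this order (a step that is already met when the one before it is completed fails the run):
1. the stamp is pulled out of its catches: held, more than 40 mm from where it sat and clear of the rack (distance of stamp from where it was at the start of the episode above 0.04 m and contact force between stamp and the fingers above 1 N and contact force between stamp and rack below 0.1 N), for 0.1 s.
2. the held stamp, face down and upright to 0.12 rad, presses the ink pad down to 7.5 mm or more of its 9 mm (value of joint platen above 0.0075 m and contact force between stamp and inkpad above 4 N and angle between stamp's own z axis and vertical below 0.12 rad and z of stamp in the frame of pad_centre above -0.02 m and contact force between stamp and the fingers above 1 N), for 0.15 s.
3. the held stamp is pressed on the card with more than 5 N, within 15 mm of its middle and square to it within 0.2 rad (horizontal distance between stamp and card_centre below 0.015 m and angle between the y axis of stamp and the y axis of card_centre, either way round below 0.2 rad and z of stamp in the frame of card_centre below 0.004 m and angle between stamp's own z axis and vertical below 0.08 rad and contact force between stamp and card above 5 N and contact force between stamp and the fingers above 1 N), for 0.1 s.
At the end, for the whole second after the job is handed in: Stamp at rest on the card, upright within 0.08 rad, face within 4 mm of its surface, centre within 15 mm of the card's centre, longer side along the card's within 0.2 rad; ink pad pressed less than 2 mm; knobbed stamp within 15 mm of its start (horizontal distance between stamp and card_centre below 0.015 m and angle between the y axis of stamp and the y axis of card_centre, either way round below 0.2 rad and z of stamp in the frame of card_centre below 0.004 m and angle between stamp's own z axis and vertical below 0.08 rad and linear speed of stamp below 0.02 m/s and distance of knob_stamp from where it was at the start of the episode below 0.015 m and value of joint platen below 0.002 m); the robot touches nothing.
It fails at once if the knobbed stamp is moved out of its seat (more than 15 mm) (distance of knob_stamp from where it was at the start of the episode above 0.015 m).
It fails at once if a bystander is moved more than 30 mm (distance of any of tape_roll, glue, stapler, marker_cup, brush, clip_box, ribbon from where it was at the start of the episode above 0.03 m).
It fails at once if the stapler, cup, bottle, reel or box is tipped by more than 0.5 rad (angle between any of glue, marker_cup, stapler, ribbon, clip_box's own z axis and vertical above 0.5 rad).
It also fails if it takes over 58 s, if anything falls off the work surface, if the arm or the gripper's body presses on something with over 40 N, if the wrist force passes 120 N, or if a joint passes its speed limit or range.

### The arm

A 7-joint arm with a two-finger parallel gripper is mounted at the origin on the work surface. World frame = base frame: x ahead of the robot, y to its left, z up, the work surface at z = 0. Lengths are in m, angles in degrees, forces in N, time in s.
With the tool pointing down it reaches from about 0.425 to 0.875 m from the base axis. Payload 4.7 kg.
Tool frame: the origin (TCP) lies midway between the tips of the shut fingers; the grasp point (between the pads) lies 19 mm behind it; z points along the fingers, x is the direction in which the jaws open and shut, and the axes are right-handed (so a half turn about z gives the same grasp; the last joint's range is limited). The gripper opens to 87 mm and grips with 3 to 60 N. Pads are 19 mm wide; open, the fingers measure 117 mm over their backs; the gripper's body (75 mm by 190 mm) begins 51 mm behind the grasp point.
Start: joints at [76.496, 18.392, -4.016, 83.108, 1.295, 78.541, -3.26], TCP at [0.161, -0.63, 0.223] pointing down, gripper open.
Joint ranges: [-163.93, 163.93], [-17.29, 119.83], [-79.2, 71.16], [3.27, 140.29], [-89.18, 269.18], [5.43, 117.66], [-154.24, 154.24]. Speed limits (degrees/s): [147.25, 147.25, 180, 180, 180, 180, 180].

### API

Orientations are given as [roll, pitch, yaw] about the fixed x, y, z axes, in that order (R = Rz(yaw) Ry(pitch) Rx(roll)).
In Python, from cell import telemetry, optics, env gives the robot as it stands.
- The arm moves only by the tool arm_command, never from a script. Its arguments are lists of equal length, an entry for each row: "translation": the shift along the tool's x, y, z in cm, a list of three; "twist": the turn about the tool's z in degrees. In form: {"translation": [[x, y, z], ...], "twist": [twist, ...]}. A call has 1 to 10 rows; each row shifts and turns the pose as measured when the row begins, along the tool's axes as they then stand; what a row does not reach is not made up. A row lasts 1/8 s, in which the tool goes at most 62.5 mm and 10.7 degrees, less where a joint would pass 70% of its speed; a pose out of reach is approached as far as the arm can. A call is refused whole if a number of a shift passes 6.25 or a number of a turn 10.7, either way. A call with a gripper value outside its range is refused whole. "grip" is the opening in per cent of the stroke, from 0 (shut) to 100 (fully open), set as the call begins (left out, the last holds). The fingers move at their own pace and stop on an object; "force" is the grip in N (left out, the last holds). Time passes only in rows, so rows that do not move let the fingers close. It gives the time, the measured TCP pose, the force and the opening at its end, in the units of the state.
- telemetry.get_obs(): the state, without advancing time (a new reading comes with each control period).
- optics.read_camera(name): name is "scene" or "top" or "wrist"; returns a dict with "img" (384x512x3 uint8, blue, green, red), "fx", "fy", "cx", "cy" (pixels), "dist" ([k1, k2, p1, p2, k3] as OpenCV has them; the pictures are not rectified), "extrinsics" (4x4, takes a point from camera to world coordinates); the wrist camera has in their place "hand_eye" (4x4, takes a point from camera to tool coordinates, whose origin is the TCP and whose axes are the tool frame's). Camera axes: x right, y up, looking along -z (the intrinsics and any distortion apply to the point x, -y, -z); pixel columns grow to the right and rows downward; lengths in m; the calibration is good to about 2 mm. A picture is of the moment at which its call begins: read the wrist's pose just before it. There is no depth.
- env.sign_off(): hands the job in, once; it reports no verdict.
The state is a dict: "time_s": time; "qpos": joint angles; "joint_velocities": joint speeds; "effort": joint torques, N m; "tool_pos": TCP position; "tool_rot": TCP orientation; "force": force on the tool from outside, world axes, zero at the start; "wrist_torque": the same for the moment, N m; "grip_width": finger opening in m.
Only numpy, scipy, OpenCV 4.12 (cv2) and the standard library are available. Lean on these libraries where they do the work, as an engineer would, in place of code of your own. Each camera call takes 0.05 s, during which the arm holds its last target. There are 200 camera calls.

## Working session

There is one attempt and no reset: what is moved stays moved. The work goes in short steps, Python scripts to look and compute and a tool call to move; the robot and the scene stay as the last step left them, time stands still between calls to the robot, and variables do not carry over. Pictures are saved under pics/ and viewed, about 8 in all and at most 12, crops included, and the job is handed in when it is done.

Besides the shell and the picture viewer there is one more tool, called after "Request:" as name([rows], argument=value, ...), one row to a line, values as JSON. arm_command: Moves the arm, as the interface text tells. Its arguments: {"type":"object","properties":{"translation":{"type":"array","items":{"type":"array","items":{"type":"number"}}},"twist":{"type":"array","items":{"type":"number"}},"grip":{"type":"number"},"force":{"type":"number"}},"required":["translation","twist"]}

```bash
ls; mkdir -p pics; cat > h.py <<'E'
import numpy as np,cv2
from scipy.spatial.transform import Rotation as R
from cell import telemetry,optics,env
def Rt(o): return R.from_euler('xyz',o,degrees=True).as_matrix()
def shot(n):
    s=telemetry.get_obs(); c=optics.read_camera(n)
    if n=='wrist':
        T=np.eye(4);T[:3,:3]=Rt(s['tool_rot']);T[:3,3]=s['tool_pos'];c['T']=T@np.array(c['hand_eye'])
    else: c['T']=np.array(c['extrinsics'])
    c['K']=np.array([[c['fx'],0,c['cx']],[0,c['fy'],c['cy']],[0,0,1.]]);c['d']=np.array(c['dist'],float)
    return c
def ray(c,uv):
    p=cv2.undistortPoints(np.array([[uv]],float),c['K'],c['d'])[0,0]
    return c['T'][:3,3],c['T'][:3,:3]@np.array([p[0],-p[1],-1])
def onz(c,uv,z):
    o,d=ray(c,uv);return o+d*(z-o[2])/d[2]
def proj(c,P):
    P=np.atleast_2d(P);q=(P-c['T'][:3,3])@c['T'][:3,:3]*[1,-1,-1]
    return cv2.projectPoints(q,np.zeros(3),np.zeros(3),c['K'],c['d'])[0][:,0]
def tri(c1,u1,c2,u2):
    o1,d1=ray(c1,u1);o2,d2=ray(c2,u2)
    s=np.linalg.lstsq(np.stack([d1,-d2],1),o2-o1,rcond=None)[0]
    a=o1+s[0]*d1;b=o2+s[1]*d2;return (a+b)/2,np.linalg.norm(a-b)
E
python3 - <<'E'
from h import *
print(telemetry.get_obs())
import pickle
for n in ['scene','top']:
    c=shot(n);pickle.dump(c,open(n+'.pkl','wb'));cv2.imwrite(f'pics/{n}.png',cv2.resize(c['img'],None,fx=1.5,fy=1.5,interpolation=cv2.INTER_CUBIC));print(n,c['T'].round(3),c['fx'])
E
```

```text
pics
{'time_s': 0.0, 'qpos': array([76.49600214, 18.43941189, -4.01623103, 83.17491742,  1.29476722,
       78.53889437, -3.26142226]), 'joint_velocities': array([-0.024858  ,  0.0427069 , -0.03543419,  0.09869017,  0.03487211,
        0.07466948, -0.0413492 ]), 'effort': array([ 2.26586608e-04, -4.91291535e+01, -4.03669160e-01, -3.12528241e+01,
       -6.36410387e-02,  4.36869403e-02,  1.86337852e-04]), 'tool_pos': array([ 0.16050551, -0.62931103,  0.22145746]), 'tool_rot': array([ 1.79994795e+02,  1.07992819e-01, -7.56870619e+01]), 'force': array([-0.78388626,  0.28378247,  0.29607042]), 'wrist_torque': array([-0.03708773, -0.02747634,  0.02633121]), 'grip_width': 0.0871278302398439}
scene [[-0.557 -0.655  0.51   1.194]
 [ 0.83  -0.432  0.351  0.541]
 [-0.01   0.619  0.785  1.263]
 [ 0.     0.     0.     1.   ]] 452.65994658757074
top [[ 0.03   0.994 -0.108  0.299]
 [-0.999  0.031  0.015  0.08 ]
 [ 0.018  0.107  0.994  1.923]
 [ 0.     0.     0.     1.   ]] 485.0084162931109
```

View pics/scene.png

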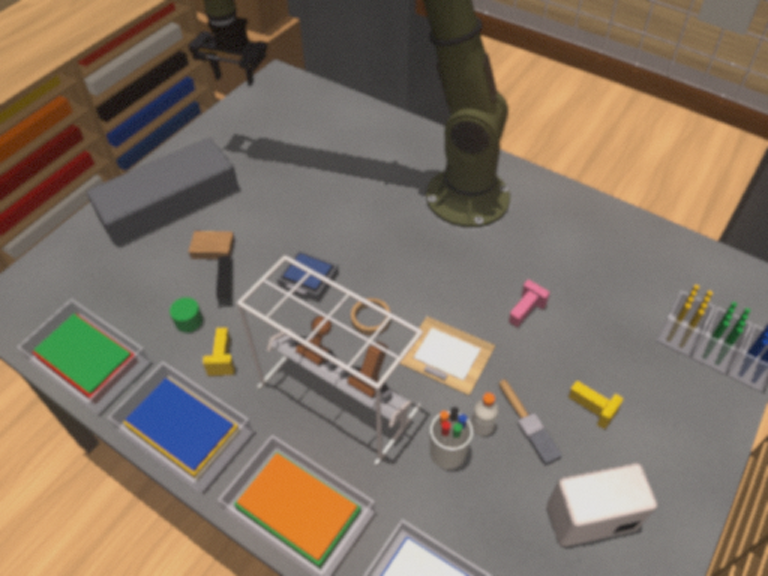

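View pics/top.png

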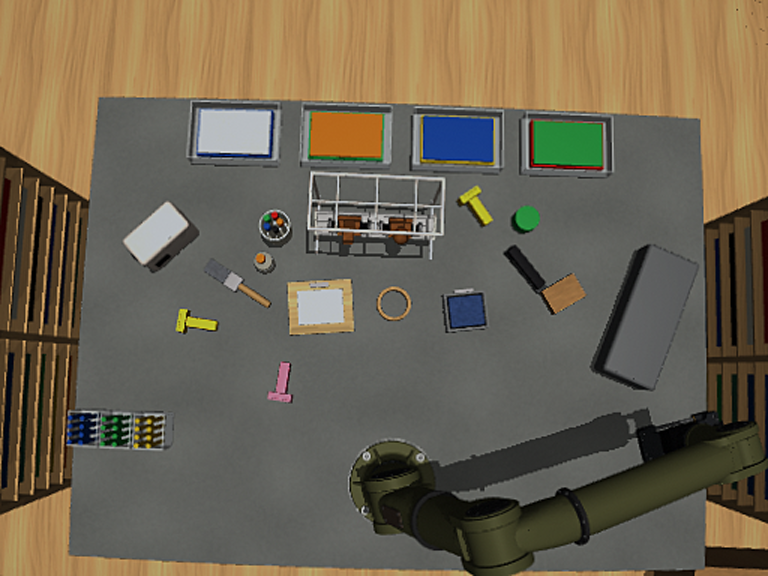

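Candidates: brown block-handled stamp at top px (345,228) / scene (368,368); knobbed at top (400,230) / scene (315,340); yellow (480,205), (196,321) and pink (282,382) lying in top view. By the description the block one at the left seat (+y) is the choice. Checking that in close crop.

```bash
python3 - <<'E'
from h import *
import pickle
t=pickle.load(open('top.pkl','rb'));s=pickle.load(open('scene.pkl','rb'))
a=cv2.resize(t['img'][108:176,198:306],None,fx=7,fy=7,interpolation=cv2.INTER_CUBIC)
b=cv2.resize(s['img'][165:315,150:300],None,fx=5,fy=5,interpolation=cv2.INTER_CUBIC)
cv2.imwrite('pics/c1.png',a);cv2.imwrite('pics/c2.png',cv2.resize(b,(600,600)))
# inkpad & card & others from top
hsv=cv2.cvtColor(t['img'],cv2.COLOR_BGR2HSV)
def rect(m,box,z,nm):
    x0,y0,x1,y1=box;mm=np.zeros_like(m);mm[y0:y1,x0:x1]=m[y0:y1,x0:x1]
    cs=max(cv2.findContours(mm,cv2.RETR_EXTERNAL,cv2.CHAIN_APPROX_NONE)[0],key=cv2.contourArea)
    P=np.array([onz(t,p[0],z)[:2] for p in cs],np.float32)
    r=cv2.minAreaRect(P);print(nm,np.round(r[0],4),np.round(r[1],4),round(r[2],2))
white=cv2.inRange(hsv,(0,0,170),(180,60,255))
rect(white,(195,190,235,220),.008,'card')
rect(cv2.inRange(hsv,(100,90,40),(130,255,255)),(290,188,330,225),.034,'pad')
rect(cv2.inRange(hsv,(8,60,60),(28,255,255)),(185,180,240,230),.006,'board')
E
```

```text
card [0.4569 0.2043] [0.0911 0.1211] 4.99
pad [ 0.4554 -0.1787] [0.0789 0.089 ] 7.23
board [0.4566 0.2044] [0.1408 0.1711] 5.01
```

View pics/c1.png

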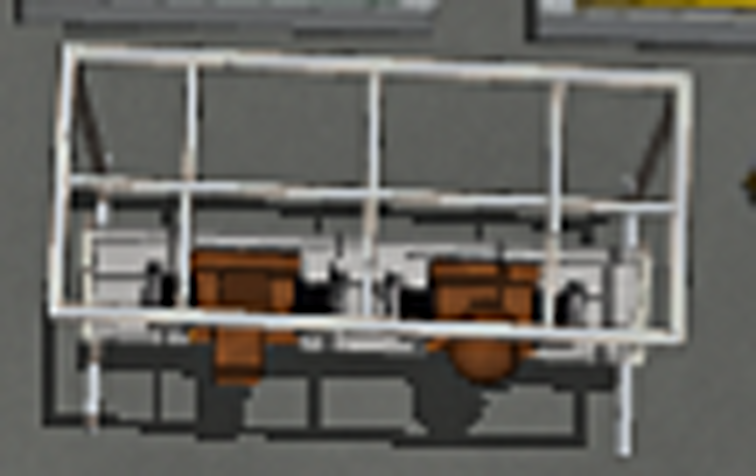

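View pics/c2.png

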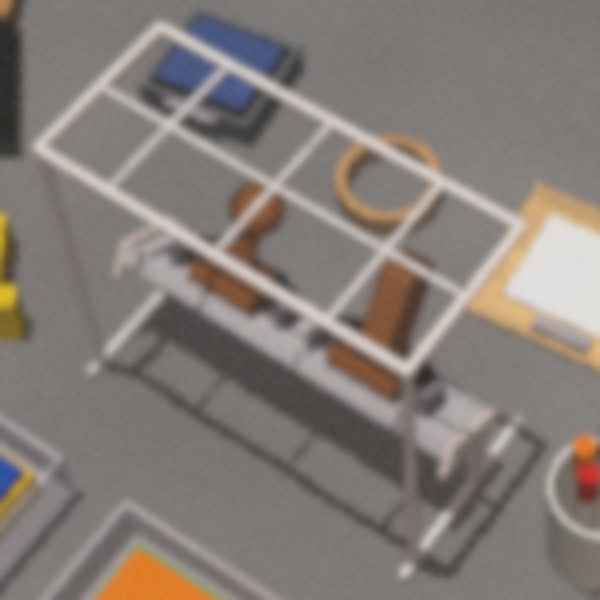

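Crops: block-handle stamp at c1 (240,360), knobbed at (485,345); the block one is in the left (+y) seat, behind/below the front rod (57,312)–(682,335). Choice confirmed.

```bash
python3 - <<'E'
from h import *
import pickle
t=pickle.load(open('top.pkl','rb'));s=pickle.load(open('scene.pkl','rb'))
r1=lambda u,v:(198+(u+.5)/7-.5,108+(v+.5)/7-.5)
r2=lambda u,v:(150+(u+.5)/4-.5,165+(v+.5)/4-.5)
top=[r1(57,312),r1(682,335),r1(688,80),r1(70,50)]
sc=[r2(518,226),r2(160,28),r2(40,148),r2(410,366)]
P=[onz(t,p,.29) for p in top];Q=[onz(s,p,.29) for p in sc]
for a,b,p,q in zip(P,Q,top,sc):
    x,e=tri(t,p,s,q);print(a.round(4),b.round(4),x.round(4),round(e,4))
for W in (P,Q):
    f=(W[0]+W[1])/2;b=(W[2]+W[3])/2;y=(W[0]-W[1]);print('w',np.linalg.norm(y[:2]),'d',np.linalg.norm((f-b)[:2]))
    y/=np.linalg.norm(y);x=np.array([y[1],-y[0],0]);O=f+.055*x-[0,0,.29]
    print('yaw',np.degrees(np.arctan2(x[1],x[0])),'O',O.round(4))
    st=O+[0,0,.09]+.065*y;zs=-.5*x+.866*np.array([0,0,1]);tp=st+.1*zs
    print('seat',st.round(4),'top',tp.round(4), 'px top of handle', proj(t,tp)[0],proj(s,tp)[0])
print('obs',r1(240,372),r2(407,258))
w=shot('wrist');print(np.array(w['hand_eye']).round(3),w['fx'])
# other objects
for n,u,v in [('glue',263/1.5,260/1.5),('cup',275/1.5,225/1.5),('tape',394/1.5,303/1.5)]: print(n,onz(t,(u,v),.1).round(3))
E
```

```text
[0.6105 0.2185 0.29  ] [0.612  0.2153 0.29  ] [0.6113 0.217  0.2902] 0.0035
[ 0.6092 -0.0873  0.29  ] [ 0.608  -0.0865  0.29  ] [ 0.6087 -0.0866  0.2907] 0.0013
[ 0.7375 -0.088   0.29  ] [ 0.7363 -0.0874  0.29  ] [ 0.7369 -0.0874  0.2908] 0.0011
[0.7422 0.2177 0.29  ] [0.7371 0.2152 0.29  ] [0.7403 0.2173 0.2967] 0.0003
w 0.3057907888208832 d 0.1299736488483425
yaw -0.25066079097377747 O [0.6649 0.0654 0.    ]
seat [0.6652 0.1304 0.09  ] top [0.6152 0.1306 0.1766] px top of handle [232.21487703 157.5516074 ] [252.0574308  230.80862814]
w 0.30183700964241855 d 0.12669030092167355
yaw -0.7667584582712246 O [0.665  0.0637 0.    ]
seat [0.6658 0.1287 0.09  ] top [0.6159 0.1293 0.1766] px top of handle [232.5712929  157.37550343] [251.55098514 230.77150827]
obs (231.85714285714286, 160.71428571428572) (251.375, 229.125)
[[ 1.     0.    -0.001 -0.   ]
 [-0.    -0.962 -0.272 -0.073]
 [-0.001  0.272 -0.962 -0.162]
 [ 0.     0.     0.     1.   ]] 281.50303300723954
glue [0.561 0.347 0.1  ]
cup [0.652 0.321 0.1  ]
tape [0.463 0.012 0.1  ]
```

```bash
cat >> h.py <<'E'
def plan(P,O=None,n=10,p0=None,R0=None):
    "rows from the measured pose along n waypoints P[k] (world), tool twists tw[k]"
    s=telemetry.get_obs();p=np.array(s['tool_pos']) if p0 is None else p0;M=Rt(s['tool_rot']) if R0 is None else R0
    tr=[];tw=[]
    for k in range(len(P)):
        d=M.T@(P[k]-p)*100;a=0 if O is None else O[k]
        tr.append([round(float(v),2) for v in d]);tw.append(round(float(a),1))
        p=np.array(P[k],float);M=M@R.from_euler('z',a,degrees=True).as_matrix()
    print('{"translation":',tr,', "twist":',tw,'}');return p,M
E
python3 - <<'E'
from h import *
a=np.radians(np.linspace(-75.7,12,21)[1:]);r=np.linspace(.65,.52,21)[1:];z=np.minimum(.40,.222+.03*np.arange(1,21))
P=np.stack([r*np.cos(a),r*np.sin(a),z],1);O=[-8.3]*20
p,M=plan(P[:10],O[:10]);plan(P[10:],O[10:],p0=p,R0=M)
E
```

```text
{"translation": [[-0.8, -4.91, -3.03], [-0.51, -4.92, -3.0], [-0.17, -4.89, -3.0], [0.15, -4.84, -3.0], [0.47, -4.77, -3.0], [0.78, -4.68, -2.8], [1.08, -4.57, 0.0], [1.37, -4.44, 0.0], [1.65, -4.29, 0.0], [1.91, -4.13, 0.0]] , "twist": [-8.3, -8.3, -8.3, -8.3, -8.3, -8.3, -8.3, -8.3, -8.3, -8.3] }
{"translation": [[2.16, -3.95, 0.01], [2.39, -3.75, 0.01], [2.61, -3.55, 0.01], [2.8, -3.33, 0.01], [2.99, -3.1, 0.01], [3.15, -2.86, 0.01], [3.29, -2.61, 0.01], [3.42, -2.36, 0.01], [3.53, -2.1, 0.01], [3.61, -1.84, 0.01]] , "twist": [-8.3, -8.3, -8.3, -8.3, -8.3, -8.3, -8.3, -8.3, -8.3, -8.3] }
```

Request:
arm_command([
  [-0.8,-4.9,-3],
  [-0.5,-4.9,-3],
  [-0.2,-4.9,-3],
  [0.15,-4.85,-3],
  [0.5,-4.8,-3],
  [0.8,-4.7,-2.8],
  [1.1,-4.6,0],
  [1.4,-4.4,0],
  [1.65,-4.3,0],
  [1.9,-4.1,0],
], twist=[-8.3,-8.3,-8.3,-8.3,-8.3,-8.3,-8.3,-8.3,-8.3,-8.3], grip=100)

```text
time_s: 1.4
tool_pos: [0.4977, -0.2974, 0.4004]
tool_rot: [-179.5, 0.2, 9.5]
force: [-0.3, -0.5, 0.6]
grip_width: 0.0872
```

Request:
arm_command([
  [2.2,-4,0],
  [2.4,-3.8,0],
  [2.6,-3.6,0],
  [2.8,-3.3,0],
  [3,-3.1,0],
  [3.2,-2.9,0],
  [3.3,-2.6,0],
  [3.4,-2.4,0],
  [3.5,-2.1,0],
  [3.6,-1.8,0],
], twist=[-8.3,-8.3,-8.3,-8.3,-8.3,-8.3,-8.3,-8.3,-8.3,-8.3])

```text
time_s: 2.65
tool_pos: [0.4833, 0.1348, 0.4008]
tool_rot: [-179.5, -0.6, 95.4]
force: [0.3, 0.0, -0.1]
grip_width: 0.0869
```

Request:
arm_command([
  [0,-2,-4],
  [0,-1,-4],
  [0,0,-4],
  [0,0,-4],
], twist=[5.4,0,0,0])

```text
time_s: 3.15
tool_pos: [0.4499, 0.1359, 0.563]
tool_rot: [-179.2, -0.4, 90.4]
force: [0.6, 1.5, -0.3]
grip_width: 0.0873
```

```bash
python3 -c "
from h import *
s=telemetry.get_obs();print(s['qpos'].round(1),s['tool_pos'],s['tool_rot'])"
```

```text
[ 30.6   3.7 -53.8  62.9   2.6 115.5  68.3] [0.44985517 0.1358504  0.56301109] [-179.23622315   -0.35167811   90.36262025]
```

Request:
arm_command([
  [0,0,-4],
  [0,0,-4],
  [0,0,-4],
], twist=[0,0,0])

```text
time_s: 3.52
tool_pos: [0.4516, 0.136, 0.6006]
tool_rot: [178.4, -1.2, 90.4]
force: [-0.5, -0.0, -0.6]
grip_width: 0.087
```

```bash
python3 -c "
from h import *
s=telemetry.get_obs();print(s['qpos'].round(1),s['tool_pos'],s['tool_rot'])"
```

```text
[ -8.4   1.9 -11.7  58.7  -0.3 117.5  70.2] [0.45160008 0.13602255 0.60062857] [178.40750075  -1.2171424   90.40842997]
```

Request:
arm_command([
  [0,2,-4],
  [0,2,-4],
  [0,2,-4],
  [0,2,-4],
], twist=[0,0,0,0])

```text
time_s: 4.03
tool_pos: [0.5079, 0.132, 0.6571]
tool_rot: [171.5, -3.3, 90.8]
force: [-1.4, 0.4, -0.0]
grip_width: 0.0872
```

```bash
python3 -c "
from h import *
s=telemetry.get_obs();print(s['qpos'].round(1),s['tool_pos'],s['tool_rot'])"
```

```text
[-33.6   6.5  20.7  47.2  -4.1 117.6  75.2] [0.50790217 0.13201647 0.65713912] [171.46773622  -3.26152877  90.78334787]
```

Request:
arm_command([
  [-5,2,-4],
  [-5,2,-4],
  [-5,2,-4],
  [-2,2,-4],
  [0,2,-4],
  [0,2,-4],
], twist=[0,0,0,0,0,0])

```text
time_s: 4.78
tool_pos: [0.5542, -0.0407, 0.7425]
tool_rot: [159.8, -3.5, 91.0]
force: [-0.5, 0.4, -0.6]
grip_width: 0.087
```

```bash
python3 -c "
from h import *
s=telemetry.get_obs();print(s['qpos'].round(1),s['tool_pos'],s['tool_rot'],Rt(s['tool_rot']).round(3))"
```

```text
[  5.1  10.5  -0.2  32.   -6.  117.6  91.6] [ 0.55423428 -0.04069172  0.74251307] [159.83007227  -3.52591774  90.96311205] [[-0.017  0.939  0.344]
 [ 0.998 -0.005  0.064]
 [ 0.062  0.344 -0.937]]
```

Request:
arm_command([
  [-5,2,-4],
  [-5,2,-4],
  [-5,2,-4],
  [-2,2,-4],
  [0,2,-4],
], twist=[0,0,0,0,0])

```text
time_s: 5.4
tool_pos: [0.5416, -0.192, 0.805]
tool_rot: [150.0, -2.0, 90.4]
force: [-0.2, 0.8, -0.3]
grip_width: 0.0869
```

```bash
python3 -c "
from h import *
s=telemetry.get_obs();print(s['qpos'].round(1),s['tool_pos'],s['tool_rot'],Rt(s['tool_rot']).round(3))"
```

```text
[ 31.4  15.1 -12.9  19.5  -9.4 117.6 103.3] [ 0.5416368  -0.19196319  0.80495757] [149.97021499  -1.9810132   90.43112214] [[-0.008  0.866  0.5  ]
 [ 0.999 -0.011  0.034]
 [ 0.035  0.5   -0.865]]
```

```bash
python3 - <<'E'
from h import *
p0=telemetry.get_obs()['tool_pos'];P=np.linspace(p0,[.535,.13,.265],13)[1:]
p,M=plan(P[:9]);plan(P[9:],p0=p,R0=M)
E
```

```text
{"translation": [[2.53, -2.33, 3.96], [2.53, -2.33, 3.96], [2.53, -2.33, 3.96], [2.53, -2.33, 3.96], [2.53, -2.33, 3.96], [2.53, -2.33, 3.96], [2.53, -2.33, 3.96], [2.53, -2.33, 3.96], [2.53, -2.33, 3.96]] , "twist": [0.0, 0.0, 0.0, 0.0, 0.0, 0.0, 0.0, 0.0, 0.0] }
{"translation": [[2.53, -2.33, 3.96], [2.53, -2.33, 3.96], [2.53, -2.33, 3.96]] , "twist": [0.0, 0.0, 0.0] }
```

Request:
arm_command([
  [2.5,-2.3,4],
  [2.5,-2.3,4],
  [2.5,-2.3,4],
  [2.5,-2.3,4],
  [2.5,-2.3,4],
  [2.5,-2.3,4],
  [2.5,-2.3,4],
  [2.5,-2.3,4],
  [2.5,-2.3,4],
], twist=[0,0,0,0,0,0,0,0,0])

```text
time_s: 6.52
tool_pos: [0.5585, 0.0379, 0.4407]
tool_rot: [149.0, -1.7, 90.5]
force: [0.5, 0.8, 0.6]
grip_width: 0.0873
```

```bash
python3 - <<'E'
from h import *
s=telemetry.get_obs();p0=s['tool_pos'];P=np.linspace(p0,[.535,.13,.265],5)[1:]
print(s['qpos'].round(1),p0,s['tool_rot']);plan(P)
E
```

```text
[  2.  -17.3  -7.5 100.4  -1.1  65.7  84.4] [0.55854515 0.03786306 0.44073797] [149.00841473  -1.73112408  90.4679928 ]
{"translation": [[2.17, -2.79, 3.53], [2.17, -2.79, 3.53], [2.17, -2.79, 3.53], [2.17, -2.79, 3.53]] , "twist": [0.0, 0.0, 0.0, 0.0] }
```

Request:
arm_command([
  [2.2,-2.3,3.5],
  [2.2,-2.3,3.5],
  [2.2,-2.7,3.5],
  [2.2,-2.7,3.5],
], twist=[1,0,0,0])

```text
time_s: 7.02
tool_pos: [0.5441, 0.1436, 0.2703]
tool_rot: [148.9, -2.6, 90.2]
force: [-0.0, -0.0, -0.9]
grip_width: 0.0867
```

```bash
python3 - <<'E'
from h import *
s=telemetry.get_obs();print(s['qpos'].round(1),s['tool_pos'],s['tool_rot'],Rt(s['tool_rot'])[:,2])
w=shot('wrist');cv2.imwrite('pics/w1.png',w['img'])
import pickle;pickle.dump(w,open('w1.pkl','wb'))
st=np.array([.6652,.1300,.09]);zs=np.array([-.5,0,.866]);xs=np.array([.866,0,.5]);ys=np.array([0,1,0])
for sx in(-1,1):
  for sy in (-1,1): print(sx,sy,proj(w,st+.1*zs+.02*sx*xs+.013*sy*ys)[0].round(1))
E
```

```text
[ -2.8 -15.4 -17.6 117.8   5.4  47.   65.8] [0.5440502  0.14364159 0.27034173] [148.87643619  -2.57852055  90.17242954] [ 0.5167672   0.04006797 -0.85518783]
-1 -1 [221.8 180.5]
-1 1 [247.3 179.8]
1 -1 [223.7 216.9]
1 1 [248.2 216.1]
```

View pics/w1.png

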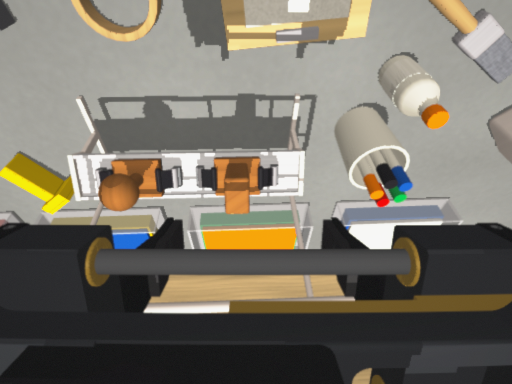

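Wrist view: orange handle top about (237,203), knob (118,190), foot (240,172); predicted top face at cols 222–248 agrees. Zooming to check.

```bash
python3 - <<'E'
from h import *
import pickle
w=pickle.load(open('w1.pkl','rb'))
st=np.array([.6652,.1300,.09]);zs=np.array([-.5,0,.866]);xs=np.array([.866,0,.5]);ys=np.array([0,1,0])
im=w['img'][140:230,190:290];im=cv2.resize(im,None,fx=6,fy=6,interpolation=cv2.INTER_CUBIC)
def dr(h,a,b,col):
    q=proj(w,[st+h*zs+a*x*xs+b*y*ys for x,y in((-1,-1),(-1,1),(1,1),(1,-1))]);print(q.round(0).tolist())
    cv2.polylines(im,[((q-[190,140])*6).astype(int)],True,col,1)
dr(.1,.02,.013,(0,255,0));dr(.02,.025,.03,(255,255,0));dr(.02,.02,.013,(255,0,255))
cv2.imwrite('pics/w1c.png',im)
E
```

```text
[[222.0, 181.0], [247.0, 180.0], [248.0, 216.0], [224.0, 217.0]]
[[212.0, 161.0], [259.0, 160.0], [259.0, 196.0], [215.0, 198.0]]
[[226.0, 164.0], [246.0, 164.0], [247.0, 193.0], [227.0, 194.0]]
```

View pics/w1c.png

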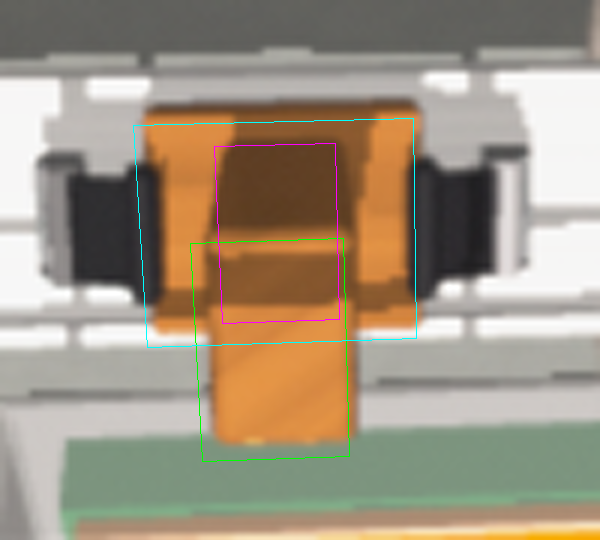

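Observed handle is ~1.5 mm to +y and ~2 mm forward of prediction; I use that correction.

```bash
cat >> h.py <<'E'
ST=np.array([.6637,.1315,.089]);ZS=np.array([-.5,0,.866]);XS=np.array([.866,0,.5])
E
python3 - <<'E'
from h import *
p0=telemetry.get_obs()['tool_pos'];a=ST+.18*ZS;b=ST+.053*ZS
P=list(np.linspace(p0,a,4)[1:])+list(np.linspace(a,b,6)[1:])
plan(P)
E
```

```text
{"translation": [[-0.53, 0.7, 1.06], [-0.53, 0.7, 1.06], [-0.53, 0.7, 1.06], [-0.1, -0.02, 2.54], [-0.1, -0.02, 2.54], [-0.1, -0.02, 2.54], [-0.1, -0.02, 2.54], [-0.1, -0.02, 2.54]] , "twist": [0.0, 0.0, 0.0, 0.0, 0.0, 0.0, 0.0, 0.0] }
```

```bash
python3 - <<'E'
from h import *
for i in range(2):
    s=telemetry.get_obs();print(s['tool_pos'],s['tool_rot'],s['joint_velocities'].round(2),s['time_s']); 
    M=Rt(s['tool_rot']);print(M.round(3), (M.T@(ST+.053*ZS-s['tool_pos'])*100).round(2))
E
```

```text
[0.53944788 0.1465664  0.26240416] [149.52971818  -2.4823862   90.38674585] [ 0.38 -0.23  2.31 -1.48 -2.42  7.46  7.65] 7.075
[[-0.007  0.862  0.507]
 [ 0.999 -0.016  0.041]
 [ 0.043  0.507 -0.861]] [-2.12  1.99 15.87]
[0.53944788 0.1465664  0.26240416] [149.52971818  -2.4823862   90.38674585] [ 0.38 -0.23  2.31 -1.48 -2.42  7.46  7.65] 7.075
[[-0.007  0.862  0.507]
 [ 0.999 -0.016  0.041]
 [ 0.043  0.507 -0.861]] [-2.12  1.99 15.87]
```

Request:
arm_command([
  [-0.7,0.6,1],
  [-0.7,0.6,1],
  [-0.6,0.7,1],
  [0,0,0],
  [0,0,0],
], twist=[0.4,0,0,0,0])

```text
time_s: 7.7
tool_pos: [0.5751, 0.1258, 0.2486]
tool_rot: [149.2, -2.8, 90.0]
force: [0.8, -0.8, 0.7]
grip_width: 0.0871
```

```bash
python3 - <<'E'
from h import *
s=telemetry.get_obs();print(s['qpos'].round(1),s['tool_pos'],s['tool_rot'],s['joint_velocities'].round(2))
M=Rt(s['tool_rot']);print(M.round(3), (M.T@(ST+.053*ZS-s['tool_pos'])*100).round(2))
w=shot('wrist')
st,zs,xs=ST,ZS,XS;ys=np.array([0,1,0])
X0,Y0=180,130
im=w['img'][Y0:Y0+100,X0:X0+125];im=cv2.resize(im,None,fx=6,fy=6,interpolation=cv2.INTER_CUBIC)
def dr(h,a,b,col):
    q=proj(w,[st+h*zs+a*x*xs+b*y*ys for x,y in((-1,-1),(-1,1),(1,1),(1,-1))]);print(q.round(0).tolist())
    cv2.polylines(im,[((q-[X0,Y0])*6).astype(int)],True,col,1)
dr(.1,.02,.013,(0,255,0));dr(.02,.025,.03,(255,255,0))
cv2.imwrite('pics/w2c.png',im)
E
```

```text
[ -1.8 -11.1 -15.8 117.    5.6  43.6  68.1] [0.57508438 0.12582583 0.24855842] [149.2114454   -2.82206588  89.96508392] [ 0.46  0.32  0.36 -0.33  0.06 -0.04  0.15]
[[ 0.001  0.859  0.512]
 [ 0.999 -0.026  0.042]
 [ 0.049  0.511 -0.858]] [ 1.000e-02 -4.900e-01  1.296e+01]
[[240.0, 171.0], [269.0, 170.0], [269.0, 212.0], [241.0, 213.0]]
[[225.0, 152.0], [277.0, 150.0], [277.0, 192.0], [227.0, 193.0]]
```

View pics/w2c.png

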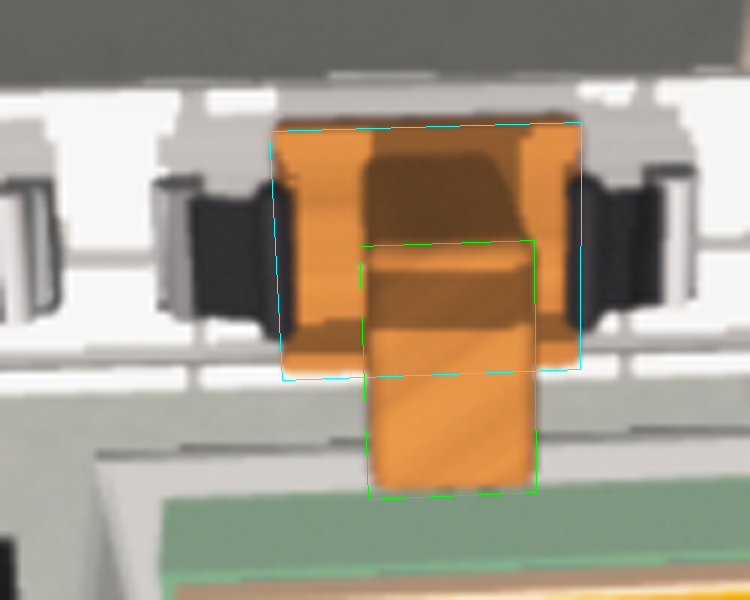

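Overlay matches the stamp within about 1 mm. Going in.

Request:
arm_command([
  [0,-0.1,2.4],
  [0,-0.1,2.4],
  [0,-0.1,2.4],
  [0,-0.1,2.4],
  [0,-0.1,2.0],
  [0,0,0],
  [0,0,0],
], twist=[0,0,0,0,0,0,0])

```text
time_s: 8.62
tool_pos: [0.6335, 0.1324, 0.1493]
tool_rot: [148.8, -2.9, 90.1]
force: [0.3, -0.4, 0.4]
grip_width: 0.0872
```

```bash
cat >> h.py <<'E'
def st(T=None):
    s=telemetry.get_obs();M=Rt(s['tool_rot']);print('t',s['time_s'],'q',s['qpos'].round(1),'p',s['tool_pos'].round(4),s['tool_rot'].round(1),'z',M[:,2].round(3),'F',s['force'].round(1),s['wrist_torque'].round(2),'w',round(s['grip_width'],4))
    if T is not None: print('to go cm',(M.T@(np.array(T)-s['tool_pos'])*100).round(2))
    return s
E
python3 -c "
from h import *
st(ST+.053*ZS)"
```

```text
t 8.625 q [ -1.    1.9 -17.2 117.7  14.7  30.6  60.5] p [0.6335 0.1324 0.1493] [148.8  -2.9  90.1] z [ 0.519  0.044 -0.854] F [ 0.3 -0.4  0.4] [0.03 0.47 0.03] w 0.0872
to go cm [-0.17 -0.43  1.42]
```

Request:
arm_command([
  [-0.1,-0.3,0.8],
  [-0.1,-0.2,0.7],
  [0,0,0],
], twist=[0,0,0])

```text
time_s: 9.0
tool_pos: [0.6376, 0.1313, 0.1351]
tool_rot: [148.6, -2.9, 90.1]
force: [-0.2, -0.2, -0.1]
grip_width: 0.0869
```

Request:
arm_command([
  [0,0,0],
  [0,0,0],
  [0,0,0],
  [0,0,0],
  [0,0,0],
  [0,0,0],
], twist=[0,0,0,0,0,0], grip=0, force=45)

```text
time_s: 9.75
tool_pos: [0.638, 0.1315, 0.1359]
tool_rot: [148.5, -2.9, 90.1]
force: [-0.3, 0.2, 0.7]
grip_width: 0.0349
```

```bash
python3 -c "
from h import *
st(ST+.053*ZS)"
```

```text
t 9.75 q [ -1.1   3.2 -17.  118.2  16.3  28.7  59.2] p [0.638  0.1315 0.1359] [148.5  -2.9  90.1] z [ 0.522  0.044 -0.852] F [-0.3  0.2  0.7] [ 0.05  0.52 -0.05] w 0.0349
to go cm [-0.   -0.12  0.05]
```

Request:
arm_command([
  [0,0,0],
  [0,0,0],
  [0,0,0],
  [0,0,0],
], twist=[0,0,0,0])

```text
time_s: 10.25
tool_pos: [0.6377, 0.1297, 0.1362]
tool_rot: [148.6, -2.8, 90.0]
force: [-0.7, -0.1, 1.1]
grip_width: 0.0256
```

Request:
arm_command([
  [0,0,-0.6],
  [0,0,-0.8],
  [0,0,-1],
  [0,0,-1],
  [0,0,-1.2],
], twist=[0,0,0,0,0], force=60)

```text
time_s: 10.88
tool_pos: [0.6106, 0.1289, 0.1694]
tool_rot: [149.1, -2.9, 90.1]
force: [-0.5, 0.7, -1.4]
grip_width: 0.0255
```

```bash
python3 -c "
from h import *
st(ST+.053*ZS)"
```

```text
t 10.875 q [ -0.8  -2.3 -17.2 119.   11.2  33.3  63.4] p [0.6106 0.1289 0.1694] [149.1  -2.9  90.1] z [ 0.514  0.045 -0.857] F [-0.5  0.7 -1.4] [-0.04  0.68 -0.02] w 0.0255
to go cm [0.08 0.5  4.33]
```

Request:
arm_command([
  [0,-0.1,-2.5],
  [0,-0.1,-3],
  [0,-0.1,-3],
  [0,-0.5,-3],
  [-1,-1,-3],
  [-2,-3,-3],
  [-2,-3,-2.5],
  [-2,-3,-2],
  [-1,-3,-2],
], twist=[0,0,0,0,0,0,0,0,0])

```text
time_s: 12.0
tool_pos: [0.4993, 0.0964, 0.2286]
tool_rot: [155.2, -1.4, 89.2]
force: [-0.9, -1.8, -1.4]
grip_width: 0.026
```

```bash
python3 -c "
from h import *
st()"
```

```text
t 12.0 q [-12.6 -17.3  -5.2 122.3   6.4  51.1  68. ] p [0.4993 0.0964 0.2286] [155.2  -1.4  89.2] z [ 0.42   0.017 -0.907] F [-0.9 -1.8 -1.4] [-0.05  0.53 -0.01] w 0.026
```

Request:
arm_command([
  [-3,-3,-2.5],
  [-2,-3,-2.5],
  [-1,-3,-2.5],
  [0,-3,-2.5],
  [0,-3,-2.5],
  [0,-3,-2.5],
], twist=[0,0,0,0,0,0])

```text
time_s: 12.75
tool_pos: [0.4416, 0.0918, 0.1806]
tool_rot: [163.1, -0.0, 89.1]
force: [-0.2, -1.8, -0.6]
grip_width: 0.0259
```

```bash
python3 -c "
from h import *
st()"
```

```text
t 12.75 q [-12.6 -17.3  -6.1 125.7   4.6  55.5  68.4] p [0.4416 0.0918 0.1806] [163.1  -0.   89.1] z [ 0.291 -0.004 -0.957] F [-0.2 -1.8 -0.6] [-0.06  0.33 -0.06] w 0.0259
```

Request:
arm_command([
  [0,-2.7,-5],
  [0,-2.7,-5],
  [0,-2.7,-5],
  [0,-2.7,-5],
], twist=[0,0,0,0])

```text
time_s: 13.25
tool_pos: [0.3984, 0.11, 0.1926]
tool_rot: [169.3, 2.5, 89.2]
force: [-0.4, -1.8, -0.5]
grip_width: 0.0257
```

```bash
python3 -c "
from h import *
st()"
```

```text
t 13.25 q [-12.6 -17.3 -10.4 123.1   3.8  65.1  65.2] p [0.3984 0.11   0.1926] [169.3   2.5  89.2] z [ 0.186 -0.045 -0.982] F [-0.4 -1.8 -0.5] [0.04 0.11 0.01] w 0.0257
```

Request:
arm_command([
  [-4,3,-1],
  [-5,2,-1],
  [-5,0,-1],
  [-5,0,-1],
  [-3,-2,-2],
  [0,-3,-4],
  [0,-3,-4],
], twist=[0,0,0,0,0,0,0])

```text
time_s: 14.12
tool_pos: [0.4098, -0.1069, 0.2753]
tool_rot: [172.0, 1.8, 88.8]
force: [-0.1, -0.9, -0.2]
grip_width: 0.0254
```

```bash
python3 -c "
from h import *
st()"
```

```text
t 14.125 q [ 14.3 -17.3  -2.9 113.5  -0.5  75.5 100.4] p [ 0.4098 -0.1069  0.2753] [172.    1.8  88.8] z [ 0.138 -0.035 -0.99 ] F [-0.1 -0.9 -0.2] [ 0.02  0.11 -0.01] w 0.0254
```

Request:
arm_command([
  [0.7,-3,-4],
  [0.7,-3,-4],
  [0.7,-3,-3],
  [0.7,-3,-3],
], twist=[0,0,0,0])

```text
time_s: 14.62
tool_pos: [0.3813, -0.0959, 0.3016]
tool_rot: [176.8, -0.1, 89.1]
force: [-0.1, -1.1, -1.6]
grip_width: 0.0259
```

```bash
python3 -c "
from h import *
st()"
```

```text
t 14.625 q [ 13.6 -17.3  -2.1 110.2  -1.3  84.  100.7] p [ 0.3813 -0.0959  0.3016] [ 1.768e+02 -1.000e-01  8.910e+01] z [ 0.055  0.001 -0.998] F [-0.1 -1.1 -1.6] [-0.04 -0.04  0.02] w 0.0259
```

Request:
arm_command([
  [0.3,-3,-3],
  [0.3,-3,-3],
  [0,0,0],
], twist=[-3,-3,0])

```text
time_s: 15.0
tool_pos: [0.3668, -0.0947, 0.3208]
tool_rot: [178.9, -1.0, 92.9]
force: [0.5, 1.8, -2.4]
grip_width: 0.0257
```

```bash
python3 -c "
from h import *
s=st();M=Rt(s['tool_rot']);T=np.array([.4554,-.1787,.117]);A=T+[0,0,.06]
plan(list(np.linspace(s['tool_pos'],A,7)[1:])+list(np.linspace(A,T,4)[1:]))"
```

```text
t 15.0 q [ 15.  -17.3  -2.5 108.   -2.   88.4 105.5] p [ 0.3668 -0.0947  0.3208] [178.9  -1.   92.9] z [ 0.018  0.019 -1.   ] F [ 0.5  1.8 -2.4] [ 0.09 -0.14 -0.01] w 0.0257
{"translation": [[-1.52, 1.36, 2.4], [-1.52, 1.36, 2.4], [-1.52, 1.36, 2.4], [-1.52, 1.36, 2.4], [-1.52, 1.36, 2.4], [-1.52, 1.36, 2.4], [-0.04, -0.04, 2.0], [-0.04, -0.04, 2.0], [-0.04, -0.04, 2.0]] , "twist": [0.0, 0.0, 0.0, 0.0, 0.0, 0.0, 0.0, 0.0, 0.0] }
```

Request:
arm_command([
  [-1.5,1.4,2.4],
  [-1.5,1.4,2.4],
  [-1.5,1.4,2.4],
  [-1.5,1.4,2.4],
  [-1.5,1.4,2.4],
  [-1.5,1.4,2.0],
  [0,0,0],
  [0,0,0],
], twist=[-1.5,0,0,0,0,0,0,0])

```text
time_s: 16.0
tool_pos: [0.4628, -0.1777, 0.1819]
tool_rot: [178.3, -1.0, 94.5]
force: [0.0, 0.2, -1.2]
grip_width: 0.0256
```

```bash
python3 - <<'E'
from h import *
s=st([.4554,-.1787,.117]);M=Rt(s['tool_rot'])
a=shot('wrist');b=shot('scene')
q=proj(b,s['tool_pos'])[0];print(q)
f=s['tool_pos']+M[:,2]*.053
u,v=np.clip(q.astype(int)-[50,60],0,None)
im=cv2.resize(b['img'][v:v+110,u:u+100],None,fx=4,fy=4,interpolation=cv2.INTER_CUBIC)
def dr(h,ax,by):
    k=proj(b,[f-h*M[:,2]+ax*x*M[:,1]+by*y*M[:,0] for x,y in((-1,-1),(-1,1),(1,1),(1,-1))])
    cv2.polylines(im,[((k-[u,v])*4).astype(int)],True,(0,255,0),1)
dr(0,.025,.03);dr(.02,.025,.03);dr(.1,.02,.013)
x=np.zeros((440,800,3),np.uint8);x[:,:400]=im;wi=cv2.resize(a['img'],(400,300));x[:300,400:]=wi
cv2.imwrite('pics/g.png',x)
E
```

```text
t 16.0 q [ 17.1   0.3   2.  108.7  -1.7  69.9 114.1] p [ 0.4628 -0.1777  0.1819] [178.3  -1.   94.5] z [ 0.028  0.019 -0.999] F [ 0.   0.2 -1.2] [ 0.06 -0.09  0.04] w 0.0256
to go cm [-0.15 -0.94  6.46]
[199.93400943 153.32794319]
```

View pics/g.png

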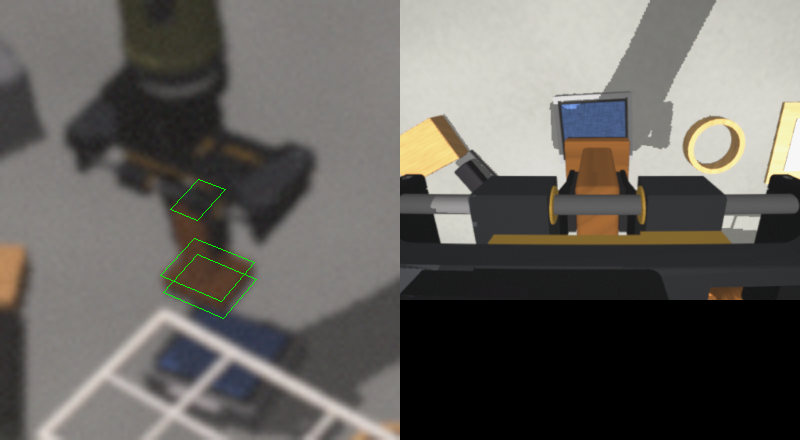

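Picture: stamp held straight, foot within a few mm of the predicted outline, pad right below. Descending.

Request:
arm_command([
  [0,-0.3,1.8],
  [-0.1,-0.3,1.8],
  [0,-0.3,1.8],
  [0,-0.1,1.6],
  [0,0,1],
  [0,0,0],
  [0,0,0],
], twist=[0,0,0,0,0,0,0])

```text
time_s: 16.98
tool_pos: [0.4545, -0.1766, 0.0986]
tool_rot: [178.1, -0.9, 94.6]
force: [0.2, 0.5, -1.8]
grip_width: 0.0257
```

```bash
python3 -c "
from h import *
st([.4554,-.1787,.078])"
```

```text
t 16.975 q [ 17.3   3.6   2.1 115.5  -2.   59.6 114.9] p [ 0.4545 -0.1766  0.0986] [178.1  -0.9  94.6] z [ 0.032  0.018 -0.999] F [ 0.2  0.5 -1.8] [ 0.08 -0.11 -0.02] w 0.0257
to go cm [-0.25  0.01  2.06]
```

Request:
arm_command([
  [-0.2,0,0.7],
  [0,0,0.6],
  [0,0,0.5],
  [0,0,0.3],
  [0,0,0.3],
  [0,0,0.3],
], twist=[0,0,0,0,0,0])

```text
time_s: 17.73
tool_pos: [0.4572, -0.1792, 0.0768]
tool_rot: [178.0, -0.8, 94.6]
force: [-8.7, 3.5, 28.5]
grip_width: 0.0252
```

```bash
python3 -c "
from h import *
st([.4554,-.1787,.078])"
```

```text
t 17.725 q [ 17.4   5.4   2.1 116.3  -2.1  56.7 115.3] p [ 0.4572 -0.1792  0.0768] [178.   -0.8  94.6] z [ 0.034  0.017 -0.999] F [-8.7  3.5 28.5] [0.52 2.55 0.  ] w 0.0252
to go cm [ 0.06 -0.17 -0.13]
```

Request:
arm_command([
  [0,0,0.2],
  [0,0,0.2],
  [0,0,0.1],
], twist=[0,0,0])

```text
time_s: 18.1
tool_pos: [0.4575, -0.1794, 0.0773]
tool_rot: [178.0, -0.8, 94.6]
force: [-4.0, 1.5, 9.1]
grip_width: 0.026
```

Request:
arm_command([
  [0,0,-1],
  [0,0,-2],
  [0,0,-3],
  [0,0,-3],
  [0,0,0],
  [0,0,0],
], twist=[0,0,0,0,0,0])

```text
time_s: 18.85
tool_pos: [0.4544, -0.1804, 0.1681]
tool_rot: [178.0, -0.8, 94.6]
force: [-0.3, -0.2, -2.7]
grip_width: 0.0255
```

```bash
python3 - <<'E'
from h import *
s=st();p=s['tool_pos'];T=np.array([.4569,.2043,.12])
# arc at z .17
a0=np.arctan2(p[1],p[0]);a=np.linspace(a0,np.arctan2(T[1],T[0]),10)[1:];r=.50
plan([[r*np.cos(x),r*np.sin(x),.17] for x in a])
E
```

```text
t 18.85 q [ 17.5  -0.2   2.3 110.8  -1.7  67.9 114.9] p [ 0.4544 -0.1804  0.1681] [178.   -0.8  94.6] z [ 0.034  0.017 -0.999] F [-0.3 -0.2 -2.7] [ 0.03 -0.12  0.05] w 0.0255
{"translation": [[3.57, 2.78, -0.04], [4.2, 1.41, 0.11], [4.31, 1.04, 0.1], [4.39, 0.65, 0.09], [4.43, 0.26, 0.07], [4.43, -0.13, 0.06], [4.4, -0.53, 0.05], [4.34, -0.91, 0.03], [4.24, -1.29, 0.02]] , "twist": [0.0, 0.0, 0.0, 0.0, 0.0, 0.0, 0.0, 0.0, 0.0] }
```

Request:
arm_command([
  [3.6,2.5,0],
  [4.2,1.4,0.1],
  [4.3,1,0.1],
  [4.4,0.6,0.1],
  [4.4,0.2,0],
  [4.4,-0.2,0],
  [4.4,-0.5,0],
  [4.3,-0.9,0],
  [4.0,-1.2,0],
  [0,0,0],
], twist=[0,0,0,0,0,0,0,0,0,0])

```text
time_s: 20.1
tool_pos: [0.4458, 0.212, 0.1556]
tool_rot: [179.3, -1.0, 94.5]
force: [-1.3, -1.4, -1.4]
grip_width: 0.0256
```

Request:
arm_command([
  [0,0,0],
  [0,0,0],
], twist=[0,0])

```text
time_s: 20.35
tool_pos: [0.4454, 0.2101, 0.1535]
tool_rot: [179.4, -0.9, 94.4]
force: [-0.1, -0.3, -1.3]
grip_width: 0.0261
```

```bash
python3 - <<'E'
from h import *
s=st([.4569,.2043,.0615])
E
```

```text
t 20.35 q [ -7.1   2.2 -21.1 110.2   0.2  66.8  66. ] p [0.4454 0.2101 0.1535] [179.4  -0.9  94.4] z [ 0.009  0.016 -1.   ] F [-0.1 -0.3 -1.3] [ 0.1  -0.11 -0.01] w 0.0261
to go cm [-0.81  1.01  9.2 ]
```

Request:
arm_command([
  [-0.2,0.3,1.8],
  [-0.2,0.3,1.8],
  [-0.2,0.2,1.8],
  [-0.2,0.2,1.6],
  [0,0,0.8],
  [0,0,0],
  [0,0,0],
], twist=[-0.5,0,0,0,0,0,0])

```text
time_s: 21.22
tool_pos: [0.4583, 0.1986, 0.0682]
tool_rot: [179.6, -0.8, 94.5]
force: [-0.4, -0.5, -1.6]
grip_width: 0.0255
```

```bash
python3 - <<'E'
from h import *
s=st([.4569,.2043,.06]);M=Rt(s['tool_rot'])
a=shot('wrist');b=shot('scene')
f=s['tool_pos']+M[:,2]*.0518
q=proj(b,f)[0];u,v=q.astype(int)-[50,50]
im=cv2.resize(b['img'][v:v+100,u:u+100],None,fx=4,fy=4,interpolation=cv2.INTER_CUBIC)
def dr(h,ax,by):
    k=proj(b,[f-h*M[:,2]+ax*x*M[:,1]+by*y*M[:,0] for x,y in((-1,-1),(-1,1),(1,1),(1,-1))])
    cv2.polylines(im,[((k-[u,v])*4).astype(int)],True,(0,255,0),1)
dr(0,.025,.03);dr(.02,.025,.03)
x=np.zeros((400,800,3),np.uint8);x[:,:400]=im;x[:300,400:]=cv2.resize(a['img'],(400,300))
cv2.imwrite('pics/k.png',x)
E
```

```text
t 21.225 q [ -6.9   8.7 -20.4 114.3   2.9  56.9  65.8] p [0.4583 0.1986 0.0682] [179.6  -0.8  94.5] z [ 0.006  0.014 -1.   ] F [-0.4 -0.5 -1.6] [ 0.12 -0.14  0.01] w 0.0255
to go cm [ 0.57 -0.1   0.83]
```

View pics/k.png

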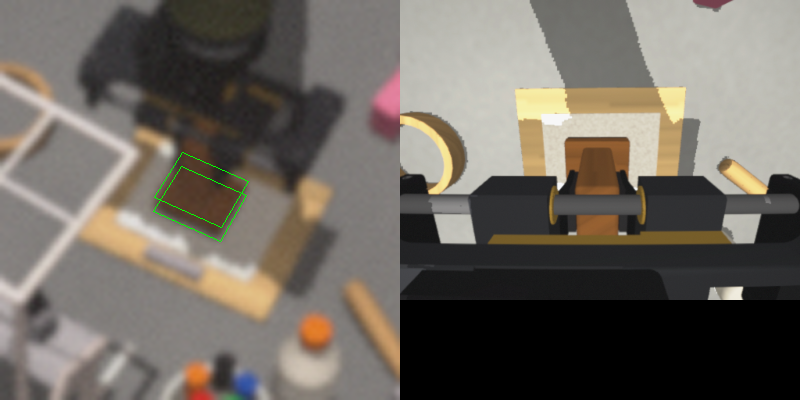

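Request:
arm_command([
  [0.5,-0.1,0.2],
  [0,0,0.4],
  [0,0,0.3],
  [0,0,0.2],
  [0,0,0.2],
  [0,0,0.2],
], twist=[0,0,0,0,0,0])

```text
time_s: 22.08
tool_pos: [0.4579, 0.2051, 0.0602]
tool_rot: [179.4, -0.7, 94.5]
force: [-6.1, -2.0, 14.0]
grip_width: 0.026
```

```bash
python3 -c "
from h import *
st([.4569,.2043,.060])"
```

```text
t 22.075 q [ -7.6   9.5 -20.7 114.4   3.6  56.   64.6] p [0.4579 0.2051 0.0602] [179.4  -0.7  94.5] z [ 0.009  0.012 -1.   ] F [-6.1 -2.  14. ] [-0.74  1.21 -0.08] w 0.026
to go cm [-0.07 -0.11  0.02]
```

Pressed; a bit firmer hold, then settle and release.

Request:
arm_command([
  [0,0,0.25],
  [0,0,0.25],
  [0,0,0.25],
  [0,0,0.25],
], twist=[0,0,0,0])

```text
time_s: 22.58
tool_pos: [0.4579, 0.2053, 0.0601]
tool_rot: [179.5, -0.4, 94.5]
force: [-6.9, -3.3, 18.6]
grip_width: 0.0259
```

```bash
python3 -c "
from h import *
st([.4569,.2043,.060])"
```

```text
t 22.575 q [ -7.8   9.6 -20.7 114.3   3.9  56.1  64.2] p [0.4579 0.2053 0.0601] [179.5  -0.4  94.5] z [ 0.008  0.008 -1.   ] F [-6.9 -3.3 18.6] [-0.91  1.47 -0.13] w 0.0259
to go cm [-0.1  -0.11  0.01]
```

Request:
arm_command([
  [0,0,0],
  [0,0,0],
  [0,0,0],
], twist=[0,0,0], force=10)

```text
time_s: 22.95
tool_pos: [0.4582, 0.2054, 0.0603]
tool_rot: [179.4, -0.4, 94.5]
force: [0.7, -0.8, -1.4]
grip_width: 0.0261
```

Request:
arm_command([
  [0,0,0],
  [0,0,0],
  [0,0,0],
  [0,0,0],
  [0,0,0],
  [0,0,0],
], twist=[0,0,0,0,0,0], grip=75)

```text
time_s: 23.7
tool_pos: [0.4585, 0.2055, 0.0603]
tool_rot: [179.4, -0.4, 94.5]
force: [0.4, -0.3, -0.1]
grip_width: 0.0646
```

```bash
python3 - <<'E'
from h import *
st([.4569,.2043,.060])
a=shot('wrist');cv2.imwrite('pics/r.png',a['img'])
E
```

```text
t 23.7 q [ -7.8   9.6 -20.7 114.3   3.9  56.1  64.2] p [0.4585 0.2055 0.0603] [179.4  -0.4  94.5] z [ 0.01   0.008 -1.   ] F [ 0.4 -0.3 -0.1] [ 0.09 -0.07 -0.02] w 0.0646
to go cm [-0.11 -0.17  0.03]
```

View pics/r.png

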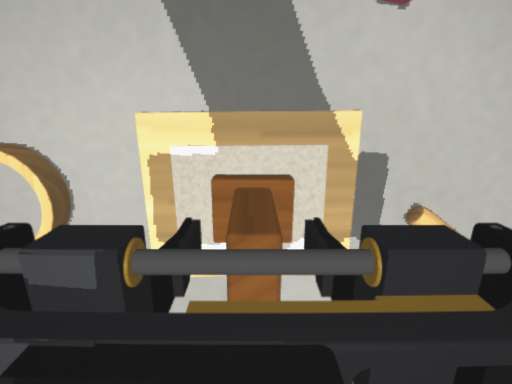

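The stamp stands free between the fingers (foot 213–293 px on card 175–328), centred and square. Lifting straight up.

Request:
arm_command([
  [0,0,-1],
  [0,0,-2],
  [0,0,-4],
  [0,0,-5],
  [0,0,-5],
  [0,0,-5],
  [0,-3,-3],
  [0,-4,0],
  [0,0,0],
  [0,0,0],
], twist=[0,0,0,0,0,0,0,0,0,0])

```text
time_s: 25.0
tool_pos: [0.3844, 0.1984, 0.3249]
tool_rot: [179.0, -0.6, 94.6]
force: [0.6, -0.1, -0.4]
grip_width: 0.0652
```

```bash
python3 - <<'E'
from h import *
s=st()
a=shot('wrist');b=shot('top')
x=np.zeros((500,800,3),np.uint8);x[:300,:400]=cv2.resize(a['img'],(400,300))
x[:384,400:]=cv2.resize(b['img'][100:240,190:335],None,fx=2.75,fy=2.75,interpolation=cv2.INTER_CUBIC)[:384,:400] if 0 else cv2.resize(b['img'][100:240,190:335],(400,384))
cc=np.array([.4569,.2043,.008]);u=R.from_euler('z',5,degrees=True).as_matrix()
for h,ax,by in((0,.045,.06),(0,.025,.03),(.1,.02,.013)):
    k=proj(a,[cc+[0,0,h]+u@[ax*i,by*j,0] for i,j in((-1,-1),(-1,1),(1,1),(1,-1))]);cv2.polylines(x,[(k*400/512).astype(int)],True,(0,255,0),1)
cv2.imwrite('pics/end.png',x)
E
```

```text
t 25.0 q [ -6.5 -10.8 -20.6 102.   -3.9  87.   68. ] p [0.3844 0.1984 0.3249] [179.   -0.6  94.6] z [ 0.017  0.011 -1.   ] F [ 0.6 -0.1 -0.4] [ 0.06 -0.1  -0.01] w 0.0652
```

View pics/end.png

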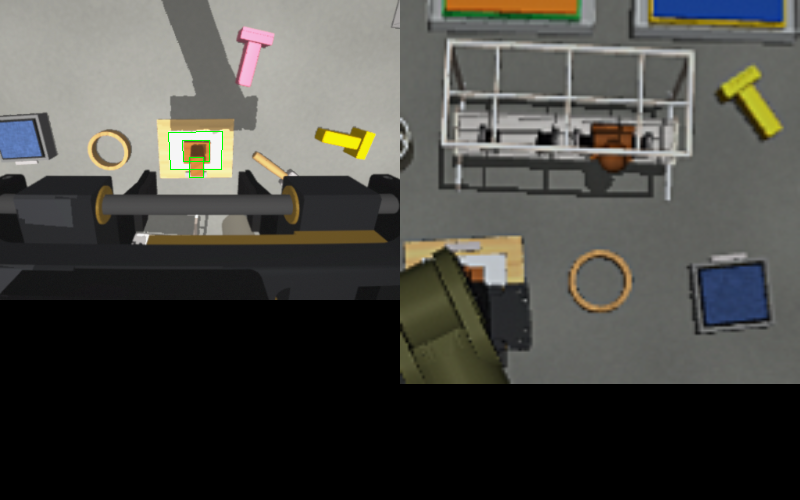

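The stamp stands on the card and fits the target outline; the knobbed stamp is in its seat, and the robot is clear and still.

```bash
python3 -c "
from h import *
print(env.sign_off())"
```

```text
the job is handed in; nothing more can be done
None
```

The block-handled stamp is inked, pressed on the card and left standing there. I handed the job in at about 25 s; sign-off gives no verdict.

- **Tilting the gripper:** moves only allow a turn about the tool's own axis. I got the 30° lean by pushing the arm up against its reach limit, and brought it back upright by pushing it in towards its inner limit. Joint 2 sat at its lower limit (−17.3°, range −17.29°) for parts of these moves. The arm did not stop or report a fault, but the readings are too coarse to rule out a slight overshoot.
- **Pulling it out:** I gripped the handle and pulled the stamp straight out along its own axis.
- **Inking:** I pressed it onto the pad with up to about 28 N. The pad's own travel was not measured. I infer full depth because the force far exceeded the 11 N needed and the height matched the pad's stop.
- **Stamping:** I pressed it onto the card with 14–19 N for about half a second, then let go and lifted off.

**Last checks:**
- The final wrist view shows the stamp upright and square, on the outline I drew for the card's middle. By the tool position at release it is about 2 mm from the centre and within 1° of square.
- The top view shows the knobbed stamp in its seat and the tape roll where it was. I did not check the other bystanders one by one.
- The force readings at the end showed the gripper touching nothing.
- In the overlay taken just before pressing on the card, the scene camera put the stamp's foot a few mm off my predicted outline. The wrist view did not support that, and I relied on it because it was closer.

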